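# Stage the spacer ring and hold the lamp case open

## Task

I am about to seat a new lamp in its base: set the cream ceramic spacer ring flat and centred on the rim of the copper cup on the raised steel post, without dropping it, and let go of it. Then lift the lid of the green lamp case (it has a brass bar in front) and hold it 50 degrees open (give or take 5 degrees) so that I can take a lamp out with both hands; finish while still holding the lid there, because it falls shut as soon as it is let go. Leave everything else on the bench where it stands.

Things in the scene. Friction and masses are not known exactly. Their poses are not given: they have to be found in the camera images.
- ring: Loose cream ceramic spacer ring lying flat on the bench: outer diameter 54 mm, hole 20 mm, 16 mm high, about 70 g. Origin: centre of its underside; z up through the hole.
- post: Fixed seating post: dark steel foot disc of 90 mm diameter and 12 mm height, 18 mm steel column, and at the top a copper lamp-base cup of 36 mm diameter, open upward with a 4 mm wide flat rim 100 mm above the bench. Stands left or right of the lamp case, the ring on the other side. Origin: centre of its underside, z up.
- cup_rim (a point): Centre of the mouth of the copper cup on the post, level with the top of its rim, 100 mm above the bench. The ring's underside belongs here.
- case: Fixed green metal lamp case, 170 mm deep (its x) by 240 mm wide (its y), 120 mm high, open-topped under the lid. Origin: centre of its underside; its -x side (front, with the lid's bar) faces roughly towards the robot, z up. Yaw up to about 14 degrees either way.
- lid_hinge (a point): Middle of the lid's hinge line, at the far (+x) top edge of the case, 124 mm above the bench; fixed to the case, axes as the case's; the hinge line runs along its y.
- lid_bar (a point): Middle of the brass bar: a round bar 12 mm thick, parallel to the hinge, 225 mm from the hinge line and 41 mm clear of the lid's front edge, in the plane of the lid plate (124 mm above the bench when shut). It is carried by two stems 110 mm apart, so the gap behind it is free for a finger, above and below. Its -x points away from the hinge along the plate, y along the hinge, z out of the outer face. When the lid opens the bar swings up and back towards the hinge.
- lid (a joint): Green lid plate, 8 mm thick, 250 mm wide, 178 mm from the hinge line to its front edge, with the brass bar beyond it; 0.3 to 0.65 kg in all. Value: opening angle of the lid in rad: 0 shut (lid level), growing as the bar is lifted, stop at 1.4; 50 degrees is 0.873. No spring and hardly any friction: by its own weight (about 1 to 3 N at the bar) it falls shut from any angle.
- bulb: Frosted bulb standing upright on a 44 mm copper flange, 112 mm tall, 60 mm across, fragile. Origin: centre of its underside. A bystander; leave it where it is.
- spanner: Steel C-spanner lying flat, about 215 mm long, 6 mm thick. Origin: in its handle. A bystander; leave it where it is.
- jar: Amber jar with black cap, 56 mm across, 75 mm high. Origin: centre of its underside. A bystander; leave it where it is.
- spare_cup: Spare copper cup standing on the bench itself, 36 mm across, 30 mm high (not the one on the post). Origin: centre of its underside. A bystander; leave it where it is.
- screwdriver: Screwdriver lying on the bench. A bystander; leave it where it is.
- brush: Small brush lying on the bench. A bystander; leave it where it is.
There are look-alikes about, which are no part of the job. Several things have the shape of the ring; the one meant has the colours described above. What is shaped like the post but red is not meant.

How it is judged:
By the outcome, as a careful person would: the job done as asked, in the order asked, and still so for the second after the job is handed in, while the arm keeps its last pose, push and grip.
It also fails if it takes over 59 s, if anything falls off the work surface, if the arm or the gripper's body presses on something with over 40 N, if the wrist force passes 120 N, or if a joint passes its speed limit or range.

## Robot

A 6-joint arm with a two-finger parallel gripper is mounted at the origin on the work surface. World frame = base frame: x ahead of the robot, y to its left, z up, the work surface at z = 0. Lengths are in m, angles in degrees, forces in N, time in s.
With the tool pointing down it reaches from about 0.25 to 0.725 m from the base axis. Payload 9.7 kg.
Tool frame: the origin (TCP) lies at the very end of the fingers, on their centre line; the grasp point (between the pads) lies 19 mm behind it; x points along the fingers, y is the direction in which the jaws open and shut, and the axes are right-handed (so a half turn about x gives the same grasp; the last joint's range is limited). The gripper opens to 85 mm and grips with 20 to 120 N. Pads are 22 mm wide; open, the fingers measure 114 mm over their backs; the gripper's body (76 mm by 85 mm) begins 54 mm behind the grasp point. The pads swing forward as they close: fully open they stand 13 mm farther back than shut.
Start: joints at [67.724, 4.979, 10.078, 95.1, 0, 90], TCP at [0.208, 0.509, 0.231] pointing down, gripper open.
Joint ranges: [-179.16, 179.16], [-48.56, 103.87], [-65.8, 70.77], [-126.05, 130.52], [-82.76, 87.17], [-180, 180]. Speed limits (degrees/s): [127.2, 127.2, 147.25, 180, 180, 180].

## Interface

Orientations are given as [roll, pitch, yaw] about the fixed x, y, z axes, in that order (R = Rz(yaw) Ry(pitch) Rx(roll)).
In Python, from workcell import get_obs, cams, bot gives the robot as it stands.
- The arm moves only by the tool apply_moves, never from a script. Its argument "rows" is a list that holds one entry, the list of rows, each a list of 7 numbers: the shift along the tool's x, y, z in mm, then the turn, a rotation vector about the tool's x, y, z in rad, then the opening, from 0 (shut) to 1 (fully open). A call has 1 to 20 rows; each row is the pose to reach, as a shift and turn from the pose measured when the call began, along the tool's axes at that moment; what a row does not reach only later rows make up. A row lasts 1/10 s, in which the tool goes at most 50 mm and 8.59 degrees, less where a joint would pass 70% of its speed; a pose out of reach is approached as far as the arm can. A call with a gripper value outside its range is refused whole. The fingers move at their own pace and stop on an object; "newtons" is the grip in N (left out, the last holds). Time passes only in rows, so rows that repeat a pose let the fingers close. It gives the time, the measured TCP pose, the force and the opening at its end, in the units of the state.
- get_obs(): the state, without advancing time (a new reading comes with each control period).
- cams.camera(name): name is "scene" or "side" or "wrist"; returns a dict with "pixels" (384x512x3 uint8, red, green, blue), "range_z" (384x512 float32, m along the optical axis (not along the pixel's ray), 0 where there is no reading), "fx", "fy", "cx", "cy" (pixels), "eye" and "attitude" of the camera in the world. Camera axes: x right, y up, looking along -z (the intrinsics and any distortion apply to the point x, -y, -z); pixel columns grow to the right and rows downward; lengths in m; the calibration is good to about 2 mm. A picture is of the moment at which its call begins.
- bot.job_done(): hands the job in, once; it reports no verdict.
Trained networks look in a picture, given as the dict that the camera call returned (one of the last four; its "shot" number tells which), for a name from the list of things; names that differ only in an ending like _2 or _b are one class to them, and where a whole thing is asked for, a point or a joint stands for the part that bears it (a point fixed in the world has none). Each returns a list of dicts, best first, with "confidence" (0 to 1); they miss things now and then, are a little off and sometimes report something else, mostly with a low value. They report only what shows in the picture. A call takes as long as a camera call. They do not tell look-alikes from the thing itself.
- cams.find_in(label, picture): "at" ([x, y, z] in m, in world coordinates, good to about 4 mm: the middle of the surface that is visible of it).
The state is a dict: "time": time; "q": joint angles; "qd": joint speeds; "joint_efforts": joint torques, N m; "ee_pos": TCP position; "tcp_rot": TCP orientation; "wrist_force": force on the tool from outside, world axes, zero at the start; "torque": the same for the moment, N m; "opening": finger opening in m.
Only numpy, scipy, OpenCV 4.12 (cv2) and the standard library are available. Lean on these libraries where they do the work, as an engineer would, in place of code of your own. Each camera call takes 0.05 s, during which the arm holds its last target.

## Working session

There is one attempt and no reset: what is moved stays moved. The work goes in short steps, Python scripts to look and compute and a tool call to move; the robot and the scene stay as the last step left them, time stands still between calls to the robot, and variables do not carry over. Pictures are saved under pics/ and viewed, and the job is handed in when it is done.

Besides the shell and the picture viewer there is one more tool, called after "Emit:" in YAML: its name, and indented under it one key for each argument. apply_moves: Moves the arm, as the interface text tells. Its arguments: {"type":"object","properties":{"rows":{"type":"array"},"newtons":{"type":"number"}},"required":["rows"]}

```bash
ls; mkdir -p pics; python3 - <<'E'
from workcell import get_obs, cams, bot
import cv2
print(get_obs())
for n in ["scene","side"]:
    p=cams.camera(n); print(n,p['eye'],p['attitude'],p['fx'],p['cx'],p['cy'],[k for k in p])
    cv2.imwrite(f'pics/{n}0.png',cv2.resize(p['pixels'][:,:,::-1],(800,600)))
    for l in ["ring","post","case","lid_bar","bulb","spanner","jar","spare_cup","screwdriver","brush"]:
        print(l,[(d['confidence'],[round(float(x),3) for x in d['at']]) for d in cams.find_in(l,p)])
E
```

```text
pics
{'time': 0.0, 'q': array([ 6.77206880e+01,  5.01159389e+00,  1.00319476e+01,  9.50992328e+01,
       -7.37585658e-04,  9.00002308e+01]), 'qd': array([ 0.04576496,  0.09362374, -0.00621017,  0.01285878, -0.04241938,
       -0.07858804]), 'joint_efforts': array([ 5.52146521e-04, -5.20388067e+01,  4.64802110e+01,  1.63085887e-02,
        1.81069081e-04, -2.50092619e-06]), 'ee_pos': array([0.20842894, 0.50871572, 0.23055588]), 'tcp_rot': array([ -89.46402184,   89.92111741, -111.7435642 ]), 'wrist_force': array([-1.23056622,  0.37360725, -0.34669876]), 'torque': array([ 0.00104639,  0.00305236, -0.03050572]), 'opening': 0.08581064610685009}
scene [ 1.10895185 -0.1186556   1.12130601] [30.80155145 -0.32049362 80.39857513] 425.52309296202236 261.5268168123577 196.69382438651417 ['pixels', 'range_z', 'fx', 'fy', 'cx', 'cy', 'eye', 'attitude', 'shot']
ring [(0.75, [0.45, 0.222, 0.015]), (0.69, [0.622, 0.037, 0.13]), (0.47, [0.451, 0.31, 0.015]), (0.45, [0.356, 0.307, 0.018])]
post [(0.67, [0.298, -0.336, 0.014]), (0.6, [0.437, -0.347, 0.009])]
case [(0.83, [0.623, 0.04, 0.13])]
lid_bar 
[... 356 characters left out ...]
813  1.03601061] [ 46.51158907   1.16400945 -32.12289674] 382.1682132758769 260.46106228679764 184.14029497064254 ['pixels', 'range_z', 'fx', 'fy', 'cx', 'cy', 'eye', 'attitude', 'shot']
ring [(0.71, [0.352, 0.299, 0.012])]
post [(0.73, [0.424, -0.355, 0.016]), (0.7, [0.288, -0.346, 0.008])]
case [(0.77, [0.573, -0.007, 0.132])]
lid_bar [(0.73, [0.579, 0.027, 0.129])]
bulb [(0.62, [0.67, 0.269, 0.09])]
spanner [(0.62, [0.678, -0.329, 0.005]), (0.39, [0.571, -0.007, 0.131]), (0.33, [0.426, -0.358, 0.01])]
jar [(0.73, [0.322, -0.467, 0.067])]
spare_cup [(0.69, [0.585, -0.448, 0.016]), (0.62, [0.446, 0.31, 0.014])]
screwdriver [(0.56, [0.34, 0.417, 0.017])]
brush [(0.65, [0.614, 0.447, 0.014])]
```

View pics/scene0.png

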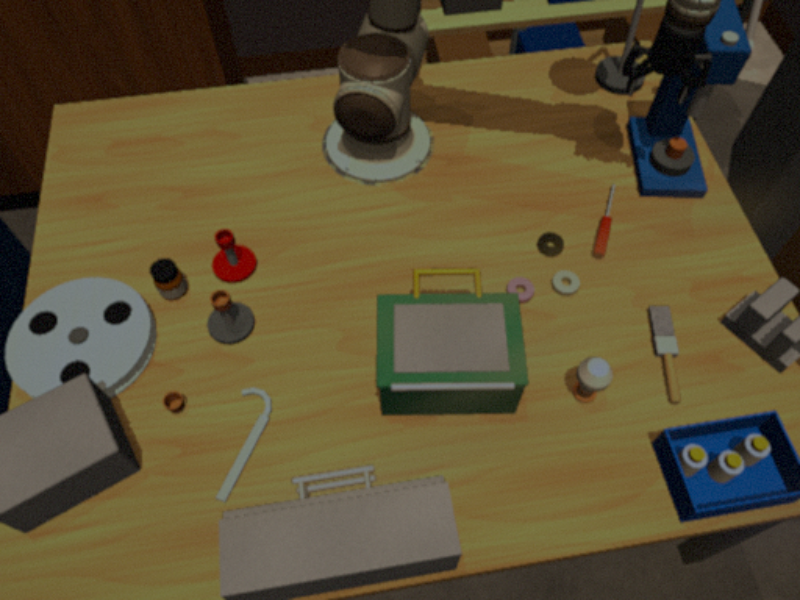

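View pics/side0.png

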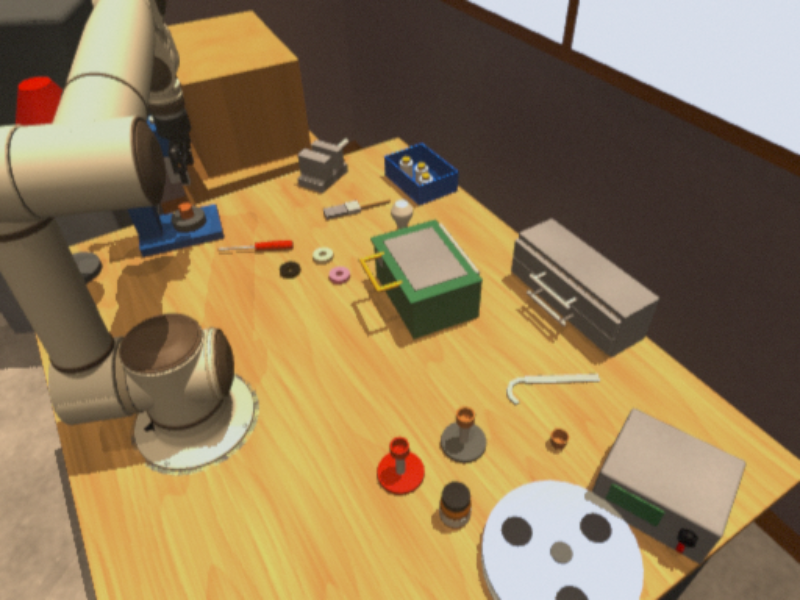

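The scene view shows rings: dark (550,244), pink (520,290) and cream (566,282). The cream one is the target. There are two posts: red (235,255) is the decoy, and the dark steel one with the copper cup (225,315) is meant. There are two cases: green with a brass bar (450,350) is meant, and the grey one (340,540) is a look-alike. The spare cup is at (175,402). Next: close crops and precise measurement.

```bash
cat > h.py <<'E'
import numpy as np, cv2
from scipy.spatial.transform import Rotation as R
from workcell import get_obs, cams, bot
def cloud(p):
    d=p['range_z']; v,u=np.mgrid[0:d.shape[0],0:d.shape[1]]
    x=(u-p['cx'])/p['fx']*d; y=(v-p['cy'])/p['fy']*d
    c=np.stack([x,-y,-d],-1)
    M=R.from_euler('xyz',p['attitude'],degrees=True).as_matrix()
    P=c@M.T+np.array(p['eye']); P[d<=0]=np.nan
    return P
def proj(p,w):
    M=R.from_euler('xyz',p['attitude'],degrees=True).as_matrix()
    c=(np.atleast_2d(w)-np.array(p['eye']))@M
    return np.c_[p['cx']+p['fx']*c[:,0]/-c[:,2], p['cy']+p['fy']*-c[:,1]/-c[:,2]]
def save(n,img,size=None):
    cv2.imwrite(n,img[:,:,::-1] if size is None else cv2.resize(img[:,:,::-1],size,interpolation=cv2.INTER_CUBIC))
def med(P,m): return np.round(np.nanmedian(P[m],0),4)
E
python3 - <<'E'
from h import *
tiles=[]
for n in ["scene","side"]:
    p=cams.camera(n);P=cloud(p);I=p['pixels'];np.savez(f'{n}.npz',P=P,I=I)
    for c,r in [((.45,.31,.01),.06),((.437,-.347,.1),.07),((.47,.02,.12),.1)]:
        u,v=proj(p,c)[0];k=30 if r<.1 else 60
        u,v=int(u),int(v);t=I[max(0,v-k):v+k,max(0,u-k):u+k]
        tiles.append(cv2.resize(t,(260,260),interpolation=cv2.INTER_CUBIC))
    def box(x0,x1,y0,y1,z0,z1): return (P[...,0]>x0)&(P[...,0]<x1)&(P[...,1]>y0)&(P[...,1]<y1)&(P[...,2]>z0)&(P[...,2]<z1)
    print(n,'bench z',np.nanmedian(P[box(.3,.45,-.2,.15,-.03,.03)][:,2]))
    for nm,b in dict(ring=(.41,.5,.27,.35,.010,.025),pink=(.41,.5,.18,.26,.01,.025),dark=(.32,.395,.26,.35,.01,.025),cup=(.39,.49,-.4,-.3,.088,.115),foot=(.37,.5,-.42,-.28,.007,.02),lid=(.46,.8,-.2,.25,.115,.14),bar=(.35,.52,-.1,.15,.09,.14)).items():
        m=box(*b);Q=P[m]
        if len(Q)<5: print(nm,len(Q));continue
        (cx,cy),(w,h),a=cv2.minAreaRect(Q[:,:2].astype(np.float32))
        ce,rr=cv2.minEnclosingCircle(Q[:,:2].astype(np.float32))
        print(nm,len(Q),'med',np.round(np.median(Q,0),4),'rect',np.round([cx,cy,w,h,a],4),'circ',np.round([*ce,rr],4),'rgb',np.median(I[m],0))
save('pics/crops0.png',np.vstack([np.hstack(tiles[:3]),np.hstack(tiles[3:])]))
E
```

```text
scene bench z -0.0008022920552315238
ring 180 med [0.4509 0.3153 0.0156] rect [4.49800e-01 3.14700e-01 5.24000e-02 5.07000e-02 8.70502e+01] circ [0.4496 0.3154 0.0273] rgb [120. 123. 101.]
pink 160 med [0.4487 0.2251 0.0155] rect [ 0.451   0.2238  0.0515  0.0488 37.9811] circ [0.45   0.2209 0.0288] rgb [121.  96.  95.]
dark 168 med [0.3536 0.3108 0.0154] rect [ 0.3535  0.3107  0.0517  0.0524 36.0933] circ [0.353  0.3103 0.0279] rgb [46.  39.  22.5]
cup 89 med [ 0.434  -0.3448  0.0969] rect [ 0.4321 -0.3456  0.0347  0.0334 31.3296] circ [ 0.4321 -0.3452  0.0183] rgb [94. 57. 24.]
foot 516 med [ 0.438  -0.3405  0.011 ] rect [ 0.434  -0.3436  0.0838  0.0885 20.9224] circ [ 0.4319 -0.3445  0.0456] rgb [62. 61. 53.]
lid 5975 med [0.6005 0.0439 0.1283] rect [5.7280e-01 4.7900e-02 2.4850e-01 2.3520e-01 8.1811e+01] circ [0.5947 0.0441 0.1506] rgb [108. 101.  89.]
bar 671 med [0.5019 0.0173 0.1274] rect [0.4844 0.035  0.0712 0.2098 0.0068] circ [0.5185 0.035  0.105 ] rgb [83. 89. 49.]
side bench z -0.0019414303313153303
ring 78 med [0.4446 0.3087 0.0142] rect [ 0.4472  0.3104  0.0504  0.0504 
[... 209 characters left out ...]
dark 88 med [0.347  0.3056 0.0127] rect [3.49000e-01 3.07700e-01 5.45000e-02 4.89000e-02 6.67442e+01] circ [0.3475 0.3089 0.0287] rgb [57.5 45.  28. ]
cup 83 med [ 0.4276 -0.3486  0.0963] rect [ 0.428  -0.3485  0.0346  0.0346 23.0245] circ [ 0.4291 -0.347   0.0196] rgb [141.  85.  41.]
foot 451 med [ 0.4213 -0.3543  0.0099] rect [ 0.4249 -0.35    0.0815  0.0862 51.6764] circ [ 0.4277 -0.3482  0.0457] rgb [117. 106.  87.]
lid 2372 med [0.5839 0.0276 0.1266] rect [5.6940e-01 4.6600e-02 2.5650e-01 2.3610e-01 8.1032e+01] circ [0.5899 0.04   0.1509] rgb [180. 161. 134.]
bar 502 med [0.5014 0.0081 0.1253] rect [0.4809 0.0385 0.0779 0.2221 0.0251] circ [0.5151 0.0385 0.1112] rgb [ 85.  135.   54.5]
```

View pics/crops0.png

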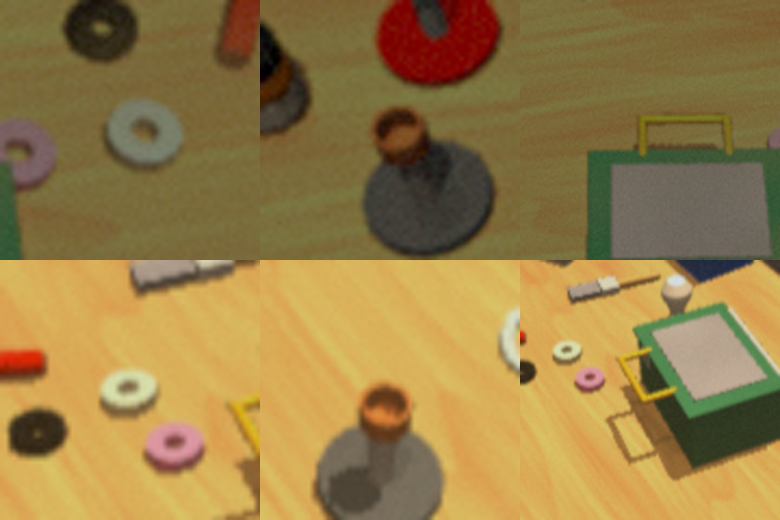

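The crops confirm it: cream ring at about (0.448,0.312), and the steel post with copper cup at about (0.430,-0.347). The ring neighbours are pink on the -y side and dark on the -x side, so the jaws go on a diagonal.

```bash
cat >> h.py <<'E'
def toolR(o=None):
    o=o or get_obs(); return R.from_euler('xyz',o['tcp_rot'],degrees=True)
def down(jawdeg):
    # x down, y jaw at yaw jawdeg
    a=np.radians(jawdeg); x=np.array([0,0,-1.]);y=np.array([np.cos(a),np.sin(a),0]);z=np.cross(x,y)
    return R.from_matrix(np.c_[x,y,z])
def plan(pos,Rt=None):
    o=get_obs();T=toolR(o);s=T.inv().apply(np.array(pos)-o['ee_pos'])*1000
    r=np.zeros(3) if Rt is None else (T.inv()*Rt).as_rotvec()
    print('shift mm',np.round(s,1),'rot',np.round(r,4),'deg',round(float(np.degrees(np.linalg.norm(r))),1),'dist',round(float(np.linalg.norm(s))))
    return s,r
E
python3 - <<'E'
from h import *
print(np.round(toolR().as_matrix(),3))
for a in (45,-45,135,-135): print(a); plan((.448,.312,.15),down(a))
p=cams.camera('wrist');o=get_obs();T=toolR(o).as_matrix()
print('cam in tool',T.T@(p['eye']-o['ee_pos'])); save('pics/w0.png',p['pixels'])
M=R.from_euler('xyz',p['attitude'],degrees=True).as_matrix();print('view dir in tool',T.T@-M[:,2],'up',T.T@M[:,1])
E
```

```text
[[-0.     0.379  0.925]
 [ 0.     0.925 -0.379]
 [-1.     0.    -0.   ]]
45
shift mm [ 81.3 -91.5 296.3] rot [ 0.3966 -0.     -0.    ] deg 22.7 dist 321
-45
shift mm [ 81.3 -91.5 296.3] rot [ 1.9674e+00 -1.0000e-04  0.0000e+00] deg 112.7 dist 321
135
shift mm [ 81.3 -91.5 296.3] rot [-1.1742e+00 -0.0000e+00 -1.0000e-04] deg 67.3 dist 321
-135
shift mm [ 81.3 -91.5 296.3] rot [-2.745e+00  0.000e+00 -1.000e-04] deg 157.3 dist 321
cam in tool [-0.14253536 -0.00047598 -0.07082258]
view dir in tool [ 9.59994305e-01 -3.03265820e-05  2.80019525e-01] up [ 2.80019526e-01  1.42170368e-04 -9.59994294e-01]
```

Emit:
apply_moves:
  rows:
    - [[40, -45, 150, 0.2, 0, 0, 0.85], [80, -91, 296, 0.397, 0, 0, 0.85], [80, -91, 296, 0.397, 0, 0, 0.85], [80, -91, 296, 0.397, 0, 0, 0.85], [80, -91, 296, 0.397, 0, 0, 0.85], [80, -91, 296, 0.397, 0, 0, 0.85], [80, -91, 296, 0.397, 0, 0, 0.85], [80, -91, 296, 0.397, 0, 0, 0.85], [80, -91, 296, 0.397, 0, 0, 0.85], [80, -91, 296, 0.397, 0, 0, 0.85], [80, -91, 296, 0.397, 0, 0, 0.85], [80, -91, 296, 0.397, 0, 0, 0.85]]

```text
time: 2.45
ee_pos: [0.4474, 0.3133, 0.1517]
tcp_rot: [89.2, 90.0, 44.3]
wrist_force: [-0.3, 0.0, -0.2]
opening: 0.0725
```

```bash
python3 - <<'E'
from h import *
p=cams.camera('wrist');o=get_obs();print(o['time'],o['ee_pos'],o['tcp_rot'],o['opening'],o['wrist_force'])
P=cloud(p);I=p['pixels'];save('pics/w1.png',I)
m=(abs(P[...,0]-.448)<.04)&(abs(P[...,1]-.312)<.04)&(P[...,2]>.010)&(P[...,2]<.025)
Q=P[m].astype(np.float32);print(len(Q),np.median(Q,0),cv2.minEnclosingCircle(Q[:,:2]),cv2.minAreaRect(Q[:,:2]),np.median(I[m],0))
e=cv2.fitEllipse(cv2.findContours(m.astype(np.uint8),cv2.RETR_EXTERNAL,cv2.CHAIN_APPROX_NONE)[0][0]);print(e)
print(proj(p,[[.448,.312,.016]]),cams.find_in('ring',p))
E
```

```text
2.5 [0.44746552 0.31318469 0.15159674] [83.67895545 89.97195339 38.72704214] 0.07291931078960354 [-0.07873656  0.1474555   0.35715357]Traceback (most recent call last):
  File "<stdin>", line 5, in <module>
cv2.error: OpenCV(4.12.0) /io/opencv/modules/imgproc/src/shapedescr.cpp:201: error: (-215:Assertion failed) count >= 0 && (depth == CV_32F || depth == CV_32S) in function 'minEnclosingCircle'
```

View pics/w1.png

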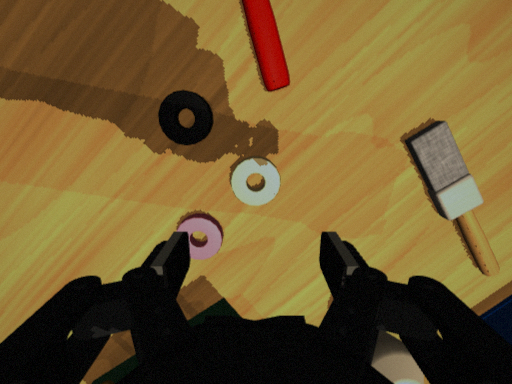

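```bash
python3 - <<'E'
from h import *
p=cams.camera('wrist');o=get_obs();print(o['time'])
P=cloud(p);I=p['pixels'];np.savez('w1.npz',P=P,I=I)
print(p['eye'],p['attitude'],p['fx'],p['cx'],p['cy'],P[182,235],P[182,275],P[140,300],P[182,275],p['range_z'][182,240])
print(proj(p,[[.448,.312,.016]]),cams.find_in('ring',p)[:2])
hsv=cv2.cvtColor(I,cv2.COLOR_RGB2HSV);print(I[170,255],I[195,255])
E
```

```text
2.55
[0.3971386  0.36284803 0.29412558] [-1.62631523e+01 -3.01602315e-02  4.50446392e+01] 267.68077652467 254.27445862471885 190.96339783294644 [0.43302379 0.29799511 0.01564077] [0.46344371 0.32832716 0.01528958] [4.52214875e-01 3.78081475e-01 2.83536872e-04] [0.46344371 0.32832716 0.01528958] 0.28731245
[[254.09455273 182.7156218 ]] [{'at': [0.4526, 0.2263, 0.0183], 'confidence': 0.9}, {'at': [0.444, 0.3161, 0.0159], 'confidence': 0.85}]
[162 180 164] [164 178 163]
```

```bash
python3 - <<'E'
import numpy as np,cv2
d=np.load('w1.npz');P=d['P'];I=d['I']
m=(abs(P[...,0]-.448)<.04)&(abs(P[...,1]-.312)<.04)&(P[...,2]>.010)&(P[...,2]<.025)
Q=np.ascontiguousarray(P[m][:,:2],dtype=np.float32);print(len(Q),np.median(P[m],0),cv2.minEnclosingCircle(Q),cv2.minAreaRect(Q))
E
```

```text
1651 [0.44698033 0.31491463 0.01569653] ((0.4481843411922455, 0.3139112889766693), 0.026921287178993225) ((0.4478287398815155, 0.3143311142921448), (0.05299300700426102, 0.052339449524879456), 45.65485382080078)
```

Emit:
apply_moves:
  rows:
    - [[50, 1, 0, 0, 0, 0, 0.85], [95, 1, 0, 0, 0, 0, 0.85], [125, 1, 0, 0, 0, 0, 0.85], [140, 1, 0, 0, 0, 0, 0.85], [150, 1, 0, 0, 0, 0, 0.85], [150, 1, 0, 0, 0, 0, 0.85], [150, 1, 0, 0, 0, 0, 0.4], [150, 1, 0, 0, 0, 0, 0.4], [150, 1, 0, 0, 0, 0, 0.4], [150, 1, 0, 0, 0, 0, 0.4], [150, 1, 0, 0, 0, 0, 0.4], [150, 1, 0, 0, 0, 0, 0.4]]
  newtons: 35

```text
time: 3.8
ee_pos: [0.4494, 0.3144, 0.0037]
tcp_rot: [80.9, 89.8, 35.9]
wrist_force: [-2.3, -1.6, 6.2]
opening: 0.0521
```

```bash
python3 - <<'E'
from h import *
p=cams.camera('wrist');o=get_obs();print(o['time'],o['ee_pos'],o['opening'],o['wrist_force'])
save('pics/w2.png',p['pixels'])
E
```

```text
3.85 [0.44936801 0.31440894 0.00367224] 0.05223510588539514 [-1.20192459 -0.87690933  6.47339167]
```

View pics/w2.png

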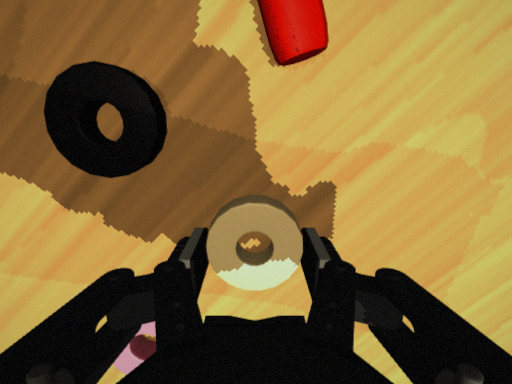

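Emit:
apply_moves:
  rows:
    - [[-10, 0, 0, 0, 0, 0, 0.4], [-40, 0, 0, 0, 0, 0, 0.4], [-80, 0, 0, 0, 0, 0, 0.4], [-120, 0, 0, 0, 0, 0, 0.4], [-160, 0, 0, 0, 0, 0, 0.4], [-200, 0, 0, 0, 0, 0, 0.4], [-220, 0, 0, 0, 0, 0, 0.4], [-220, 0, 0, 0, 0, 0, 0.4], [-220, 0, 0, 0, 0, 0, 0.4]]

```text
time: 4.75
ee_pos: [0.4489, 0.314, 0.2243]
tcp_rot: [80.3, 89.7, 35.3]
wrist_force: [-0.5, 0.2, -1.8]
opening: 0.0525
```

```bash
python3 - <<'E'
from h import *
p=cams.camera('wrist');o=get_obs();print(o['time'],o['ee_pos'],o['opening'],o['wrist_force'],o['q'])
save('pics/w3.png',p['pixels']);P=cloud(p)
T=toolR(o).as_matrix();print(np.round(T,4))
# ring in tool frame
L=(P-o['ee_pos'])@T
I=p['pixels'].astype(int)
m=(abs(L[...,1])<.026)&(abs(L[...,2])<.035)&(L[...,0]>-.03)&(L[...,0]<.006)
print(m.sum(),'med',np.median(L[m],0)); Q=np.ascontiguousarray(L[m][:,1:],dtype=np.float32)
print(cv2.minAreaRect(Q)); print(cv2.minEnclosingCircle(Q))
h=np.histogram(L[m][:,0],20);print(h[0],np.round(h[1],4))
plan((.430,-.347,.2237),down(0))
E
```

```text
4.8 [0.44859886 0.31382941 0.22318398] 0.05211758801715091 [-0.17457071 -0.39302127 -1.04269926] [3.49744253e+01 4.28465161e+00 8.43536777e+00 9.39821224e+01
 2.54212762e-03 7.99520056e+01]
[[ 2.400e-03  7.068e-01  7.074e-01]
 [ 1.700e-03  7.074e-01 -7.068e-01]
 [-1.000e+00  2.900e-03  5.000e-04]]
6884 med [-0.01302201 -0.00014494 -0.00321513]
((2.1364539861679077e-06, -0.0005645789206027985), (0.05199893191456795, 0.05349885672330856), 0.013693991117179394)
((-0.0005358333582989872, 6.081099127186462e-05), 0.027834897860884666)
[  12    5   15   10   11   12    9    9    8  588 4719  618  128  137
  124  128  109  113   91   38] [-0.0299 -0.0283 -0.0267 -0.0251 -0.0235 -0.0219 -0.0203 -0.0187 -0.0171
 -0.0155 -0.0139 -0.0123 -0.0107 -0.009  -0.0074 -0.0058 -0.0042 -0.0026
 -0.001   0.0006  0.0022]
shift mm [  -1.7 -480.6  453.9] rot [ 7.858e-01 -7.000e-04 -2.900e-03] deg 45.0 dist 661
```

View pics/w3.png

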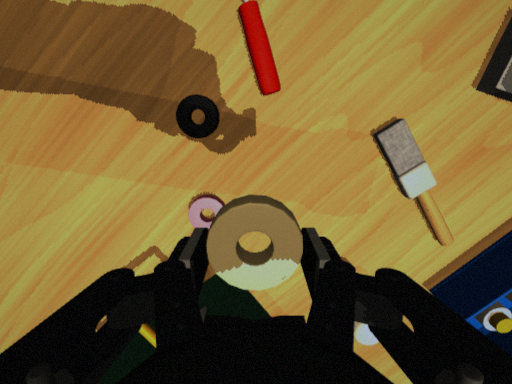

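Emit:
apply_moves:
  rows:
    - [[0, -29, 27, 0.05, 0, 0, 0.4], [0, -58, 54, 0.1, 0, 0, 0.4], [0, -87, 82, 0.16, 0, 0, 0.4], [0, -116, 109, 0.21, 0, 0, 0.4], [0, -146, 137, 0.26, 0, 0, 0.4], [0, -175, 164, 0.31, 0, 0, 0.4], [0, -204, 191, 0.37, 0, 0, 0.4], [0, -233, 219, 0.42, 0, 0, 0.4], [0, -262, 246, 0.47, 0, 0, 0.4], [0, -291, 274, 0.52, 0, 0, 0.4], [0, -320, 301, 0.58, 0, 0, 0.4], [0, -349, 328, 0.63, 0, 0, 0.4], [0, -378, 355, 0.68, 0, 0, 0.4], [0, -407, 383, 0.73, 0, 0, 0.4], [0, -437, 410, 0.786, 0, -0.003, 0.4], [0, -437, 410, 0.786, 0, -0.003, 0.4], [0, -437, 410, 0.786, 0, -0.003, 0.4], [0, -437, 410, 0.786, 0, -0.003, 0.4]]

```text
time: 6.6
ee_pos: [0.4295, -0.2843, 0.2214]
tcp_rot: [-139.3, 89.9, 130.7]
wrist_force: [-0.7, -0.0, -0.5]
opening: 0.0522
```

```bash
python3 - <<'E'
from h import *
p=cams.camera('wrist');o=get_obs();print(o['time'],o['ee_pos'],o['opening'],o['wrist_force'])
save('pics/w4.png',p['pixels']);P=cloud(p);np.savez('w4.npz',P=P,I=p['pixels'])
T=toolR(o).as_matrix();print(np.round(T,4))
for z0,z1 in [(.09,.11),(.007,.02)]:
    m=(abs(P[...,0]-.43)<.06)&(abs(P[...,1]+.347)<.06)&(P[...,2]>z0)&(P[...,2]<z1)
    Q=np.ascontiguousarray(P[m][:,:2],dtype=np.float32);print(len(Q),np.median(P[m],0),cv2.minEnclosingCircle(Q),cv2.minAreaRect(Q))
L=(P-o['ee_pos'])@T
m=(abs(L[...,1])<.026)&(abs(L[...,2])<.035)&(L[...,0]>-.016)&(L[...,0]<.006)
Q=np.ascontiguousarray(L[m][:,1:],dtype=np.float32)
print('ring in tool',np.median(L[m],0),cv2.minAreaRect(Q))
E
```

```text
6.65 [ 0.42967423 -0.28413304  0.22172882] 0.05225914141310388 [-0.15321402 -0.12915683 -1.43342324]
[[-9.0e-04  1.0e+00  1.1e-03]
 [ 1.2e-03  1.1e-03 -1.0e+00]
 [-1.0e+00 -9.0e-04 -1.2e-03]]
172 [ 0.42689185 -0.35421013  0.09778065] ((0.429568350315094, -0.34628885984420776), 0.01706492155790329) ((0.42939233779907227, -0.3506016731262207), (0.022616693750023842, 0.033812545239925385), 85.82803344726562)
669 [ 0.43029328 -0.31599468  0.01154199] ((0.43103107810020447, -0.33410587906837463), 0.04275431111454964) ((0.4313049912452698, -0.31924107670783997), (0.033588748425245285, 0.08522151410579681), 88.9444808959961)
ring in tool [-0.01157077 -0.00023365 -0.00304135] ((-1.0242685675621033e-05, -0.00019578076899051666), (0.051979437470436096, 0.053557977080345154), 0.026860415935516357)
```

View pics/w4.png

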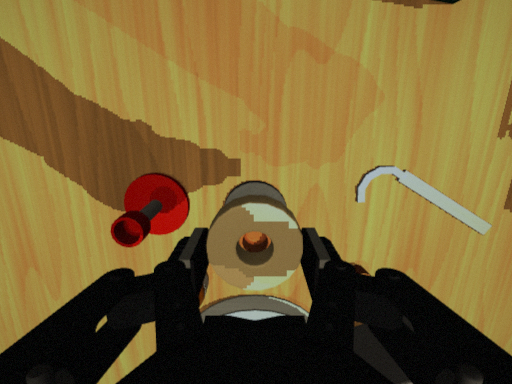

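Emit:
apply_moves:
  rows:
    - [[0, 0, -40, 0, 0, 0, 0.4], [0, 0, -80, 0, 0, 0, 0.4], [0, 0, -120, 0, 0, 0, 0.4], [0, 0, -120, 0, 0, 0, 0.4], [0, 0, -120, 0, 0, 0, 0.4]]

```text
time: 7.15
ee_pos: [0.4296, -0.1627, 0.2223]
tcp_rot: [173.7, 90.0, 84.0]
wrist_force: [-0.5, 0.2, -0.4]
opening: 0.0524
```

```bash
python3 - <<'E'
from h import *
p=cams.camera('wrist');o=get_obs();print(o['time'],o['ee_pos'],o['opening'])
save('pics/w5.png',p['pixels']);P=cloud(p);np.savez('w5.npz',P=P,I=p['pixels'])
for z0,z1 in [(.095,.104),(.08,.104),(.007,.02)]:
    m=(abs(P[...,0]-.43)<.055)&(abs(P[...,1]+.347)<.055)&(P[...,2]>z0)&(P[...,2]<z1)
    Q=np.ascontiguousarray(P[m][:,:2],dtype=np.float32);print(len(Q),np.median(P[m],0),cv2.minEnclosingCircle(Q),cv2.minAreaRect(Q))
print(np.percentile(P[(abs(P[...,0]-.43)<.03)&(abs(P[...,1]+.347)<.03)][:,2],[90,98]))
E
```

```text
7.2 [ 0.42963152 -0.16344522  0.22207628] 0.05238236879535054
28 [ 0.43020886 -0.32998153  0.09662758] ((0.43083488941192627, -0.33133700489997864), 0.008013054728507996) ((0.4308924674987793, -0.33010104298591614), (0.0024746074341237545, 0.015826109796762466), 87.33318328857422)
216 [ 0.43020103 -0.3308608   0.08778677] ((0.43026506900787354, -0.3411492109298706), 0.016717039048671722) ((0.43034884333610535, -0.3349756598472595), (0.012348245829343796, 0.03323407843708992), 89.22245025634766)
780 [ 0.41947412 -0.36267016  0.01173614] ((0.43023622035980225, -0.34731850028038025), 0.0448608361184597) ((0.4303746223449707, -0.3639110028743744), (0.08939286321401596, 0.05003032088279724), 0.6708748936653137)
[0.0894035  0.09593196]
```

View pics/w5.png

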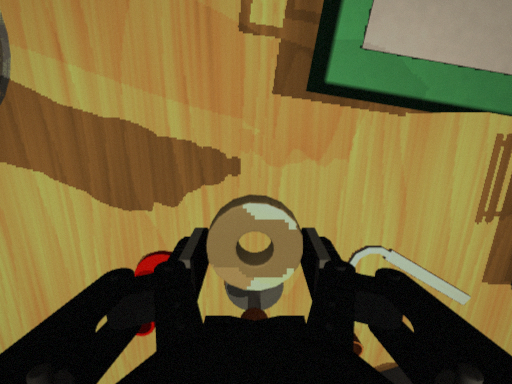

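Image-up is +y here, so this step went the wrong way round. The foot disc still fits cleanly, with centre (0.430,-0.347) and r 45 mm, and that agrees with the earlier cup fit (0.4296,-0.346).

Emit:
apply_moves:
  rows:
    - [[5, 0, 40, 0, 0, 0, 0.4], [15, 0, 80, 0, 0, 0, 0.4], [30, 0, 120, 0, 0, 0, 0.4], [50, 0, 155, 0, 0, 0, 0.4], [65, 0, 184, 0, 0, 0, 0.4], [80, 0, 184, 0, 0, 0, 0.4], [90, 0, 184, 0, 0, 0, 0.4], [100, 0, 184, 0, 0, 0, 0.4], [105, 0, 184, 0, 0, 0, 0.4], [107, 0, 184, 0, 0, 0, 0.4], [107, 0, 184, 0, 0, 0, 0.4], [107, 0, 184, 0, 0, 0, 0.4]]

```text
time: 8.4
ee_pos: [0.4306, -0.3473, 0.1157]
tcp_rot: [94.1, 90.0, 4.3]
wrist_force: [0.4, -0.3, -0.7]
opening: 0.0523
```

```bash
python3 - <<'E'
from h import *
p=cams.camera('side');q=cams.camera('scene');o=get_obs();print(o['time'],o['ee_pos'],o['opening'],o['wrist_force'])
print(np.round(toolR(o).as_matrix(),4))
t=[]
for c in (p,q):
    u,v=proj(c,[.43,-.347,.1])[0].astype(int);k=40
    t.append(cv2.resize(c['pixels'][v-k:v+k,u-k:u+k],(400,400),interpolation=cv2.INTER_CUBIC))
save('pics/pl1.png',np.hstack(t)); plan((.43,-.347,.1035),down(0))
E
```

```text
8.5 [ 0.43050656 -0.34735658  0.11556636] 0.05198204682430648 [-0.16523389  0.66568374 -1.38032402]
[[ 5.0e-04  1.0e+00  3.7e-03]
 [ 2.0e-04  3.7e-03 -1.0e+00]
 [-1.0e+00  5.0e-04 -2.0e-04]]
shift mm [12.1 -0.5 -0.4] rot [ 0.0037 -0.0002 -0.0005] deg 0.2 dist 12
```

View pics/pl1.png

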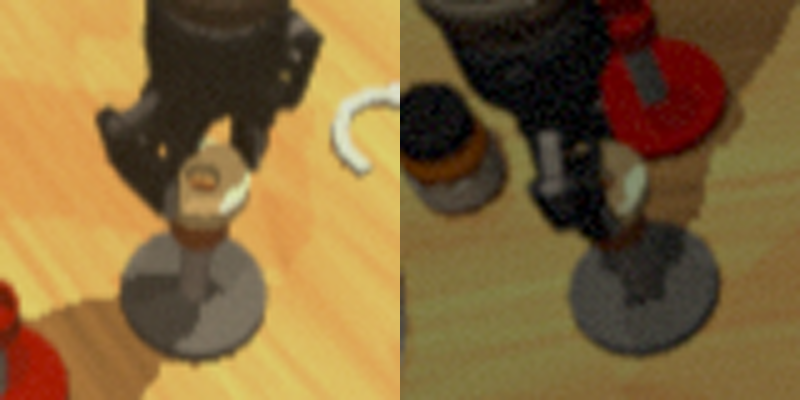

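Emit:
apply_moves:
  rows:
    - [[4, -0.5, -0.4, 0, 0, 0, 0.4], [8, -0.5, -0.4, 0, 0, 0, 0.4], [10, -0.5, -0.4, 0, 0, 0, 0.4], [11, -0.5, -0.4, 0, 0, 0, 0.4], [11, -0.5, -0.4, 0, 0, 0, 0.4], [11, -0.5, -0.4, 0, 0, 0, 0.4]]

```text
time: 9.1
ee_pos: [0.43, -0.347, 0.1046]
tcp_rot: [97.6, 90.0, 7.8]
wrist_force: [0.5, 0.1, -0.6]
opening: 0.0522
```

Emit:
apply_moves:
  rows:
    - [[1, 0, 0, 0, 0, 0, 0.4], [2, 0, 0, 0, 0, 0, 0.4], [2, 0, 0, 0, 0, 0, 0.4], [2, 0, 0, 0, 0, 0, 0.4]]

```text
time: 9.5
ee_pos: [0.4302, -0.3472, 0.1037]
tcp_rot: [66.9, 89.9, -22.9]
wrist_force: [-1.7, 0.9, 6.9]
opening: 0.0524
```

Contact at z=0.1037 with 7 N upward, which matches the offset seen at the bench. Releasing.

Emit:
apply_moves:
  rows:
    - [[0, 0, 0, 0, 0, 0, 0.66], [0, 0, 0, 0, 0, 0, 0.72], [0, 0, 0, 0, 0, 0, 0.8], [0, 0, 0, 0, 0, 0, 0.9], [0, 0, 0, 0, 0, 0, 0.9], [0, 0, 0, 0, 0, 0, 0.9]]

```text
time: 10.1
ee_pos: [0.4301, -0.3471, 0.1036]
tcp_rot: [66.3, 89.9, -23.5]
wrist_force: [0.2, -0.9, 0.2]
opening: 0.0772
```

```bash
python3 - <<'E'
from h import *
p=cams.camera('wrist');o=get_obs();print(o['time'],o['ee_pos'],o['opening'],o['wrist_force'])
save('pics/w6.png',p['pixels'])
E
```

```text
10.15 [ 0.43015923 -0.34714472  0.10360898] 0.07678159395819664 [ 0.96519134 -0.51067801  0.51381869]
```

View pics/w6.png

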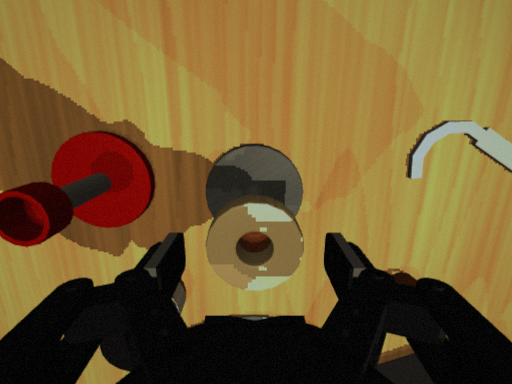

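Released, and the ring sits on the cup with the fingers clear. Next: retreat straight up and check.

Emit:
apply_moves:
  rows:
    - [[-15, 0, 0, 0, 0, 0, 0.9], [-50, 0, 0, 0, 0, 0, 0.9], [-90, 0, 0, 0, 0, 0, 0.9], [-120, 0, 0, 0, 0, 0, 0.9], [-120, 0, 60, 0, 0, 0, 0.9], [-120, 0, 60, 0, 0, 0, 0.9], [-120, 0, 60, 0, 0, 0, 0.9], [-120, 0, 60, 0, 0, 0, 0.9]]

```text
time: 10.95
ee_pos: [0.43, -0.4066, 0.2238]
tcp_rot: [98.9, 89.9, 9.1]
wrist_force: [-0.5, 0.1, -0.2]
opening: 0.077
```

```bash
python3 - <<'E'
from h import *
p=cams.camera('wrist');o=get_obs();print(o['time'],o['ee_pos'],o['q'])
P=cloud(p);save('pics/w7.png',p['pixels'])
for z0,z1 in [(.108,.125),(.007,.02)]:
    m=(abs(P[...,0]-.43)<.055)&(abs(P[...,1]+.347)<.055)&(P[...,2]>z0)&(P[...,2]<z1)
    Q=np.ascontiguousarray(P[m][:,:2],dtype=np.float32);print(len(Q),np.median(P[m],0),cv2.minEnclosingCircle(Q),cv2.minAreaRect(Q))
    if z0>.1:
        A=np.c_[P[m][:,:2],np.ones(m.sum())];s=np.linalg.lstsq(A,P[m][:,2],rcond=None)[0];print('tilt',s[:2])
# lid from scene/side
for n in ('scene','side'):
    c=cams.camera(n);P=cloud(c);I=c['pixels']
    hsv=cv2.cvtColor(I,cv2.COLOR_RGB2HSV)
    b=(P[...,2]>.105)&(P[...,2]<.145)
    g=b&(hsv[...,0]>45)&(hsv[...,0]<85)&(hsv[...,1]>90)&(abs(P[...,0]-.6)<.2)&(abs(P[...,1]-.04)<.2)
    y=b&(hsv[...,0]>18)&(hsv[...,0]<34)&(hsv[...,1]>120)&(P[...,0]<.53)&(P[...,0]>.38)&(abs(P[...,1]-.04)<.12)
    top=(P[...,2]>.12)&(P[...,2]<.14)&(abs(P[...,0]-.6)<.2)&(abs(P[...,1]-.04)<.2)&~y
    Q=np.ascontiguousarray(P[top][:,:2],dtype=np.float32)
    print(n,'lid',cv2.minAreaRect(Q),np.median(P[top],0))
    Y=P[y];print('bar n',len(Y),'x range',Y[:,0].min(),Y[:,0].max(),'y',Y[:,1].min(),Y[:,1].max(),'z',np.median(Y[:,2]))
    fr=Y[Y[:,0]<Y[:,0].min()+.03]; l=cv2.fitLine(np.ascontiguousarray(fr[:,:2],dtype=np.float32),cv2.DIST_HUBER,0,.01,.01).ravel();print('barline',l,'yaw',np.degrees(np.arctan2(-l[0]*np.sign(l[1]),abs(l[1]))),len(fr), cv2.minAreaRect(np.ascontiguousarray(Y[:,:2],dtype=np.float32)))
E
```

```text
11.0 [ 0.43009985 -0.40624532  0.22381795] [-4.33880505e+01  1.06217584e+01  1.55143523e+01  9.48445106e+01
  4.52913298e-02  4.64011529e+01]
2390 [ 0.43059908 -0.34573326  0.11572906] ((0.43049564957618713, -0.34697362780570984), 0.02697162888944149) ((0.43040305376052856, -0.3468532860279083), (0.05281743407249451, 0.05284535512328148), 8.558023452758789)
tilt [0.00088243 0.00288162]
1152 [ 0.42842794 -0.32746952  0.01164518] ((0.4302598834037781, -0.34734222292900085), 0.0449143685400486) ((0.43027713894844055, -0.34697747230529785), (0.0886419489979744, 0.08856122195720673), 62.2838249206543)
scene lid ((0.5965173244476318, 0.04450363665819168), (0.24936850368976593, 0.18627934157848358), 81.52436828613281) [0.60415288 0.04214361 0.12839843]
bar n 301 x range 0.44782708530101645 0.5241220160704098 y -0.06583879457015693 0.12438840051007248 z 0.1280154855406811
barline [0.15755293 0.98751056 0.46491364 0.07504123] yaw -9.064886 201 ((0.4812374711036682, 0.029504574835300446), (0.1855970025062561, 0.0604112409055233), 81.56692504882812)
side lid ((0.5680435299873352, 0.04487829655408859), (0.25292709469795227, 0.23875091969966888), 82.14877319335938) [0.58212292 0.03429804 0.12671823]
bar n 165 x range 0.4447900960180191 0.523250055072726 y -0.004426851121726139 0.15064884646847398 z 0.12626461459689142
barline [0.1210376  0.99264795 0.46020597 0.07336232] yaw -6.951989 99 ((0.484899640083313, 0.07485682517290115), (0.16015295684337616, 0.0636252611875534), 81.05781555175781)
```

View pics/w7.png

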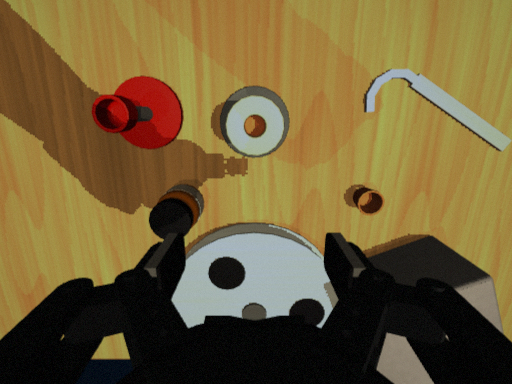

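The ring is on the cup: centre (0.4304,-0.3469) against foot (0.4303,-0.3470), top at z 0.1157, level. Next: a close look at the bar.

```bash
python3 - <<'E'
from h import *
plan((.445,.0,.24),down(-8.4))
E
```

```text
shift mm [ -16.2   16.5 -406.1] rot [ 0.1509  0.0004 -0.0015] deg 8.6 dist 407
```

Emit:
apply_moves:
  rows:
    - [[-16, 0, -40, 0.015, 0, 0, 0.9], [-16, 2, -80, 0.03, 0, 0, 0.9], [-16, 4, -120, 0.045, 0, 0, 0.9], [-16, 6, -160, 0.06, 0, 0, 0.9], [-16, 8, -200, 0.075, 0, 0, 0.9], [-16, 10, -240, 0.09, 0, 0, 0.9], [-16, 12, -280, 0.105, 0, 0, 0.9], [-16, 14, -320, 0.12, 0, 0, 0.9], [-16, 16, -360, 0.135, 0, 0, 0.9], [-16, 16, -406, 0.151, 0, 0, 0.9], [-16, 16, -406, 0.151, 0, 0, 0.9], [-16, 16, -406, 0.151, 0, 0, 0.9], [-16, 16, -406, 0.151, 0, 0, 0.9]]

```text
time: 12.4
ee_pos: [0.4442, -0.0003, 0.2399]
tcp_rot: [77.9, 89.9, -20.5]
wrist_force: [-0.2, 0.9, -0.2]
opening: 0.077
```

```bash
python3 - <<'E'
from h import *
p=cams.camera('wrist');o=get_obs();print(o['time'],o['ee_pos'])
P=cloud(p);I=p['pixels'];save('pics/w8.png',I);np.savez('w8.npz',P=P,I=I)
hsv=cv2.cvtColor(I,cv2.COLOR_RGB2HSV)
y=(P[...,2]>.11)&(P[...,2]<.14)&(hsv[...,0]>18)&(hsv[...,0]<34)&(hsv[...,1]>120)&(P[...,0]<.53)&(P[...,0]>.38)
Y=P[y];print(len(Y),cv2.minAreaRect(np.ascontiguousarray(Y[:,:2],dtype=np.float32)),np.median(Y,0))
a=np.radians(-8.4);cx=np.array([np.cos(a),np.sin(a)]);cy=np.array([-np.sin(a),np.cos(a)])
u=Y[:,:2]@cx;w=Y[:,:2]@cy
print('u',np.percentile(u,[0,1,5,50]),'w',np.percentile(w,[0,1,99,100]))
f=Y[u<u.min()+.015];print(len(f),cv2.fitLine(np.ascontiguousarray(f[:,:2],dtype=np.float32),cv2.DIST_L2,0,.01,.01).ravel(), f[:,2].max(),np.median(f,0))
t=(P[...,2]>.12)&(P[...,2]<.14)&~y&(P[...,0]>.4);print(cv2.minAreaRect(np.ascontiguousarray(P[t][:,:2],dtype=np.float32)),np.median(P[t],0))
E
```

```text
12.45 [ 0.44430415 -0.00073775  0.2398977 ]
2764 ((0.47998443245887756, 0.034786250442266464), (0.17093722522258759, 0.06310989707708359), 81.11959838867188) [0.46627548 0.07554264 0.12906778]
u [0.43862544 0.43866473 0.44053056 0.44923787] w [0.01887973 0.07000667 0.18859558 0.18989893]
1590 [0.15404718 0.9880635  0.4598106  0.06641605] 0.1317065613426796 [0.45962604 0.06763906 0.1290643 ]
((0.5674333572387695, 0.031858332455158234), (0.22121725976467133, 0.23606601357460022), 81.51702880859375) [0.5908267  0.04614296 0.12895779]
```

View pics/w8.png

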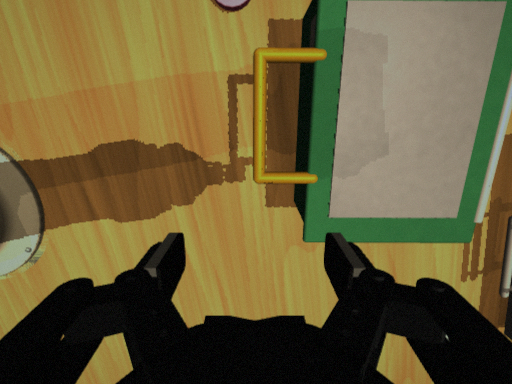

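The brass bar runs vertically in the image at column 261, rows 50–180, with its centre at (0.460,0.066) and yaw about -8.8°. I'll grip it with the jaws across it, at reduced opening so the rear finger fits in the 41 mm gap.

```bash
python3 - <<'E'
from h import *
plan((.460,.0664,.2),down(-8.8));plan((.460,.0664,.105),down(-8.8)); print(get_obs()['q'])
E
```

```text
shift mm [ 39.9   5.6 -68.7] rot [ 0.0061  0.0003 -0.0017] deg 0.4 dist 80
shift mm [134.9   5.4 -68.8] rot [ 0.0061  0.0003 -0.0017] deg 0.4 dist 151
[-7.39531538e-02 -9.28488159e+00 -2.78451041e+00  9.64059767e+01
 -3.30248121e-02  9.83769111e+01]
```

Emit:
apply_moves:
  rows:
    - [[10, 5, -35, 0.006, 0, 0, 0.45], [20, 5.5, -69, 0.006, 0, 0, 0.45], [40, 5.5, -69, 0.006, 0, 0, 0.45], [40, 5.5, -69, 0.006, 0, 0, 0.45], [40, 5.5, -69, 0.006, 0, 0, 0.45], [40, 5.5, -69, 0.006, 0, 0, 0.45]]

```text
time: 13.05
ee_pos: [0.4602, 0.0657, 0.2009]
tcp_rot: [88.3, 89.8, -10.6]
wrist_force: [0.8, -0.6, 0.1]
opening: 0.0379
```

```bash
python3 - <<'E'
from h import *
p=cams.camera('wrist');o=get_obs();print(o['time'],o['ee_pos'],o['opening'])
save('pics/w9.png',p['pixels']);plan((.460,.0664,.105),down(-8.8))
E
```

```text
13.1 [0.46030492 0.06584649 0.20095976] 0.038206288051869576
shift mm [96.  -0.7 -0.5] rot [-0.0015 -0.     -0.0031] deg 0.2 dist 96
```

View pics/w9.png

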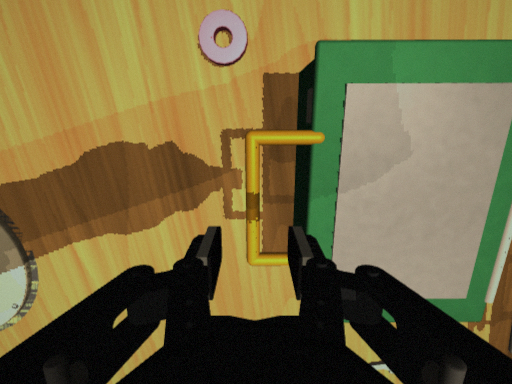

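Emit:
apply_moves:
  rows:
    - [[30, -0.5, 0, 0, 0, 0, 0.45], [55, -0.5, 0, 0, 0, 0, 0.45], [75, -0.5, 0, 0, 0, 0, 0.45], [85, -0.5, 0, 0, 0, 0, 0.45], [96, -0.5, 0, 0, 0, 0, 0.45], [96, -0.5, 0, 0, 0, 0, 0.45]]

```text
time: 13.7
ee_pos: [0.4599, 0.0656, 0.1044]
tcp_rot: [84.2, 89.9, -14.7]
wrist_force: [-0.0, 0.2, -0.7]
opening: 0.0387
```

```bash
python3 - <<'E'
from h import *
p=cams.camera('wrist');o=get_obs();print(o['time'],o['ee_pos'],o['opening'],o['wrist_force'])
save('pics/w10.png',p['pixels'])
E
```

```text
13.75 [0.46019475 0.06573439 0.10525226] 0.03853401820044529 [-0.23214678 -0.71196528  0.27258898]
```

View pics/w10.png

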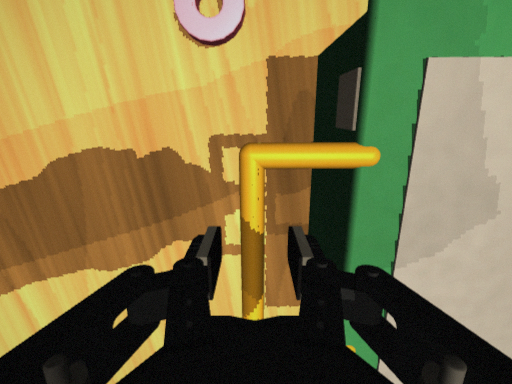

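Bar (column 253) runs between the pads (215 and 293). Closing.

Emit:
apply_moves:
  rows:
    - [[0, 0, 0, 0, 0, 0, 0.1], [0, 0, 0, 0, 0, 0, 0.1], [0, 0, 0, 0, 0, 0, 0.1], [0, 0, 0, 0, 0, 0, 0.0], [0, 0, 0, 0, 0, 0, 0.0], [0, 0, 0, 0, 0, 0, 0.0], [0, 0, 0, 0, 0, 0, 0.0]]
  newtons: 40

```text
time: 14.45
ee_pos: [0.4589, 0.066, 0.1062]
tcp_rot: [114.9, 89.9, 16.0]
wrist_force: [-10.5, 2.0, 7.5]
opening: 0.0103
```

```bash
python3 - <<'E'
from h import *
o=get_obs();print(o['time'],o['ee_pos'],o['opening'],o['wrist_force']);print(np.round(toolR(o).as_matrix(),4))
a=np.radians(-8.8);cx=np.array([np.cos(a),np.sin(a),0])
for d in range(5,51,5):
    t=np.radians(d);w=.225*(1-np.cos(t))*cx+np.array([0,0,.225*np.sin(t)])
    print(d,np.round(toolR(o).inv().apply(w)*1000,1))
E
```

```text
14.45 [0.45888462 0.06604156 0.10623576] 0.010286134041440364 [-10.5399735    1.98107985   7.46369499]
[[ 1.100e-03  9.880e-01 -1.543e-01]
 [ 3.000e-04 -1.543e-01 -9.880e-01]
 [-1.000e+00  1.000e-03 -5.000e-04]]
5 [-19.6   0.9  -0. ]
10 [-39.1   3.5  -0. ]
15 [-58.2   7.7  -0. ]
20 [-76.9  13.6  -0.1]
25 [-95.1  21.2  -0.1]
30 [-1.125e+02  3.030e+01 -1.000e-01]
35 [-1.29e+02  4.08e+01 -1.00e-01]
40 [-1.446e+02  5.280e+01 -1.000e-01]
45 [-159.    66.1   -0.2]
50 [-172.3   80.5   -0.2]
```

Emit:
apply_moves:
  rows:
    - [[-5, 0.1, 0, 0, 0, 0, 0], [-10, 0.2, 0, 0, 0, 0, 0], [-20, 1, 0, 0, 0, 0, 0], [-29, 2, 0, 0, 0, 0, 0], [-39, 3.5, 0, 0, 0, 0, 0], [-49, 5.5, 0, 0, 0, 0, 0], [-58, 7.7, 0, 0, 0, 0, 0], [-67.5, 10.5, 0, 0, 0, 0, 0], [-77, 13.6, 0, 0, 0, 0, 0], [-77, 13.6, 0, 0, 0, 0, 0], [-77, 13.6, 0, 0, 0, 0, 0]]

```text
time: 15.55
ee_pos: [0.4719, 0.0641, 0.1843]
tcp_rot: [158.0, 89.9, 59.2]
wrist_force: [-7.5, 1.5, 1.8]
opening: 0.0105
```

```bash
cat >> h.py <<'E'
def lidang(c,show=True):
    P=cloud(c);a=np.radians(-8.8);cx=np.array([np.cos(a),np.sin(a)]);cy=np.array([-np.sin(a),np.cos(a)])
    H=np.array([.681,.032]);u=(P[...,:2]-H)@cx;w=(P[...,:2]-H)@cy;z=P[...,2]-.124
    m=(u>-.19)&(u<-.02)&(abs(w)<.12)&(z>.0)&(z<.25)
    hsv=cv2.cvtColor(c['pixels'],cv2.COLOR_RGB2HSV)
    Q=np.c_[u[m],w[m],z[m]]
    rng=np.random.default_rng(0);best=None  # RANSAC plane
    for _ in range(300):
        s=Q[rng.choice(len(Q),3,False)];n=np.cross(s[1]-s[0],s[2]-s[0]);l=np.linalg.norm(n)
        if l<1e-6: continue
        n/=l
        if abs(n[1])>.15: continue
        i=abs((Q-s[0])@n)<.003
        if best is None or i.sum()>best.sum(): best=i
    B=Q[best];n=np.linalg.svd(B-B.mean(0),full_matrices=False)[2][2];n*=np.sign(n[2])
    print('lid angle',np.degrees(np.arctan2(n[0],n[2])),'n',n,best.sum(),len(Q))
E
python3 - <<'E'
from h import *
o=get_obs();print(o['time'],o['ee_pos'],o['opening'],o['wrist_force'])
print('bar angle by z',np.degrees(np.arcsin((o['ee_pos'][2]-.1062)/.225)))
c=cams.camera('scene');lidang(c);save('pics/s2.png',c['pixels'],(800,600))
E
```

```text
15.55 [0.47191087 0.06407168 0.18427815] 0.010533230675681826 [-7.45931973  1.5138669   1.76159388]
bar angle by z 20.304786908511158
lid angle 19.672021618680063 n [0.33663325 0.00364029 0.9416288 ] 4508 6073
```

View pics/s2.png

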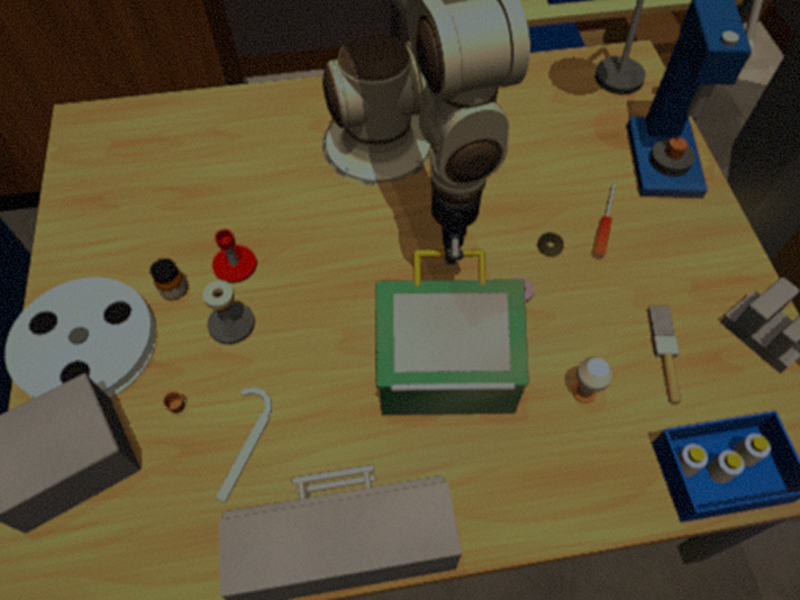

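The picture shows the lid rising with the bar held, and the ring still on the post at (218,295). Plane fit gives 19.7° and gripper height gives 20.3°. Continuing along the arc.

Emit:
apply_moves:
  rows:
    - [[-9, 3.2, 0, 0, 0, 0, 0], [-17.5, 6.8, 0, 0, 0, 0, 0], [-26.5, 11.3, 0, 0, 0, 0, 0], [-35, 16, 0, 0, 0, 0, 0], [-43.5, 21, 0, 0, 0, 0, 0], [-51.5, 26.5, 0, 0, 0, 0, 0], [-59.5, 32.3, 0, 0, 0, 0, 0], [-67, 38.5, 0, 0, 0, 0, 0], [-74.5, 45, 0, 0, 0, 0, 0], [-81.5, 52, 0, 0, 0, 0, 0], [-88.5, 59, 0, 0, 0, 0, 0], [-95, 66.5, 0, 0, 0, 0, 0], [-95, 66.5, 0, 0, 0, 0, 0], [-95, 66.5, 0, 0, 0, 0, 0]]

```text
time: 17.0
ee_pos: [0.5372, 0.0541, 0.2819]
tcp_rot: [145.0, 89.8, 46.1]
wrist_force: [-10.2, 3.3, 12.0]
opening: 0.0105
```

```bash
python3 - <<'E'
from h import *
o=get_obs();print(o['time'],o['ee_pos'],o['opening'],o['wrist_force'])
print('bar angle by z',np.degrees(np.arcsin((o['ee_pos'][2]-.1062)/.225)))
c=cams.camera('scene');lidang(c);save('pics/s3.png',c['pixels'],(800,600))
c=cams.camera('side');lidang(c);save('pics/d3.png',c['pixels'],(800,600))
E
```

```text
17.0 [0.53716679 0.05411347 0.28194564] 0.010497746577374012 [-10.22175947   3.30209779  11.99746243]
bar angle by z 51.36064322352108
lid angle 49.30943025393616 n [7.58241473e-01 6.91717317e-04 6.51973458e-01] 4893 5776
lid angle 48.76294811265766 n [ 0.75198794 -0.0015044   0.65917515] 467 910
```

View pics/s3.png

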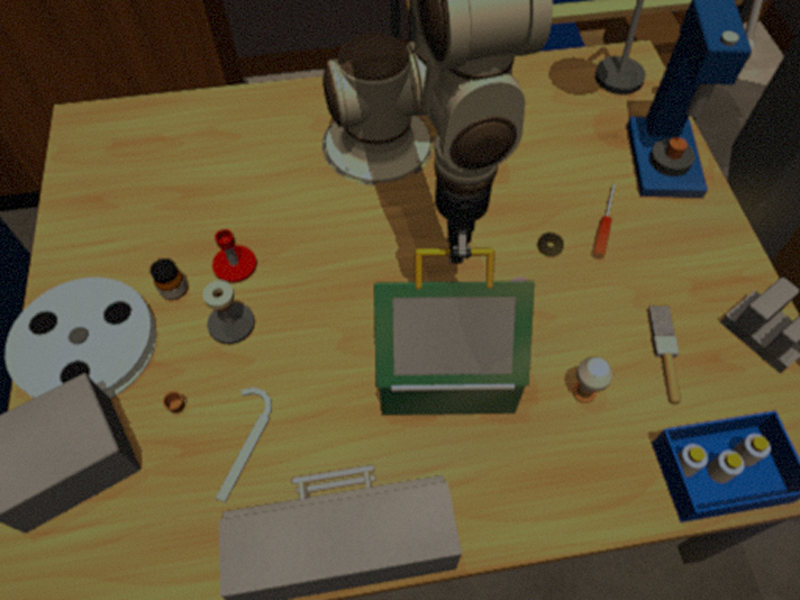

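View pics/d3.png

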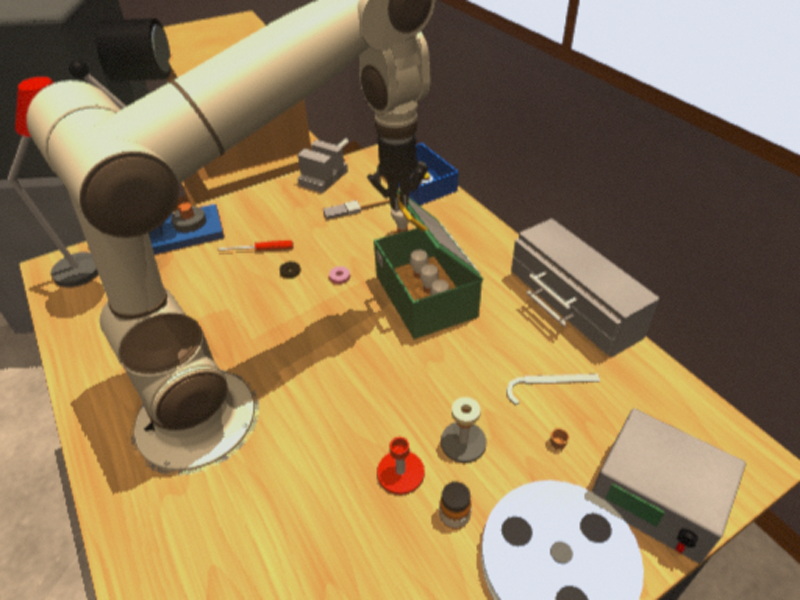

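The lid is open at about 50°. The wrist shows about 15 N along the lid's radius because the commanded arc is slightly off. I'll hold the measured pose to relax that and settle.

Emit:
apply_moves:
  rows:
    - [[0, 0, 0, 0, 0, 0, 0], [0, 0, 0, 0, 0, 0, 0], [0, 0, 0, 0, 0, 0, 0], [0, 0, 0, 0, 0, 0, 0], [0, 0, 0, 0, 0, 0, 0]]

```text
time: 17.6
ee_pos: [0.537, 0.0542, 0.282]
tcp_rot: [147.3, 89.8, 48.5]
wrist_force: [-2.4, 1.9, 2.2]
opening: 0.0099
```

```bash
python3 - <<'E'
from h import *
o=get_obs();print(o['time'],o['ee_pos'],o['opening'],o['wrist_force'])
print('by z',np.degrees(np.arcsin((o['ee_pos'][2]-.1062)/.225)),'by both',np.degrees(np.arctan2(o['ee_pos'][2]+.018-.124,(.6813-o['ee_pos'][0])/np.cos(np.radians(8.8)))))
c=cams.camera('scene');lidang(c)
P=cloud(c);m=(abs(P[...,0]-.432)<.05)&(abs(P[...,1]+.346)<.05)&(P[...,2]>.107)&(P[...,2]<.13)
Q=np.ascontiguousarray(P[m][:,:2],dtype=np.float32);print('ring',cv2.minEnclosingCircle(Q),np.median(P[m],0))
c=cams.camera('side');lidang(c)
c=cams.camera('wrist');save('pics/w11.png',c['pixels'])
E
```

```text
17.6 [0.5369966  0.05415681 0.2819745 ] 0.009943028710392333 [-2.4348338   1.94928489  2.23838325]
by z 51.37241442473337 by both 50.31436683846208
lid angle 49.120020674720685 n [0.75608097 0.001811   0.65447559] 4882 5774
ring ((0.4317993223667145, -0.34471702575683594), 0.02724459394812584) [ 0.43355169 -0.34431145  0.11473798]
lid angle 48.5590499595597 n [ 0.74963776 -0.00111418  0.6618474 ] 473 917
```

View pics/w11.png

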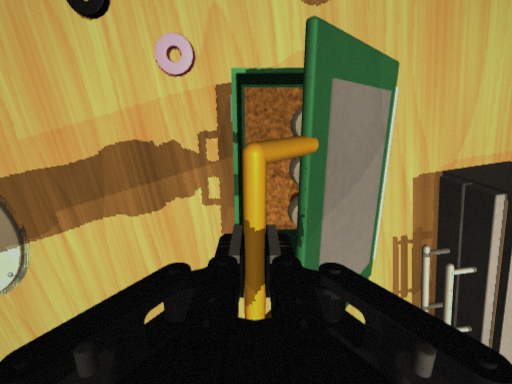

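The bar (column 255) sits firmly between the pads. The lid is at 48.6–51.4° by all estimates, the force has relaxed, and the ring is in place. Handing in.

```bash
python3 -c "
from workcell import bot
print(bot.job_done())"
```

```text
the job is handed in; nothing more can be done
None
```

The ring is seated on the copper cup, and the arm is holding the green case's lid open at about 50°. I handed the job in at about 17.7 s of the 59 s allowed.

- **Ring:** I set the cream ring on the copper cup of the dark steel post and let go of it. A wrist-camera check after release put its centre within about 1 mm of the post's axis, with its top at 0.116 m and level. A last look from the scene camera showed it still in place.
- **Lid:** I gripped the brass bar and lifted the lid along its arc. The final estimates were 49.1° (scene camera), 48.6° (side camera) and 50.3–51.4° (gripper position). They differ by up to about 3° but are all within 50 ± 5°.
- **Force on the lid:** The lift ended with about 15 N pushing along the lid towards its hinge. I had the arm hold its measured pose, and that dropped to about 4 N.
- **Other things:** I saw no bystander moved in the scene and side pictures, but I did not measure their positions again. One step while looking for the cup went the wrong way and cost about a second, with no contact.

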